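Clear the pile off the drill-bit case and put each thing in its place

TASK

Things have been dumped on the blue drill-bit case. Take the pile apart and put each thing away lying flat in its own place: the red cap in the small round steel dish, the roll of black tape down over the upright spindle, the yellow tape measure in the square tray with the yellow floor, and the blue case, right way up, in the long black-floored cradle. Tip nothing over, and leave the scriber stand and the wooden wedge where they are.

Things in the scene. Friction and masses are not known exactly. Their poses are not given: they have to be found in the camera images.
- bit_case: Closed flat blue plastic drill-bit case, loose, 58 x 165 x 22 mm, 0.18 to 0.35 kg, bottom of the pile. Origin at the centre of its underside; x across its 58 mm width, y along its 165 mm length, z up. The tape measure lies on its -y half and the roll of tape on its +y half, both directly on its top.
- tape_measure: Yellow and black pocket tape measure lying flat, loose, 0.19 to 0.29 kg: body 64 mm along its x, 68 mm along its y, 34 mm high, sides rounded, flat top. Origin at the underside but not in the middle: the body reaches from x = -30 to +34 mm and y = -28 to +40 mm, so its middle is at x = +2, y = +6 mm. Its x lies nearly along the case's x at the start. The red cap stands on it.
- tape_roll: Roll of black insulating tape with a light core lying flat, loose, 62 mm outer diameter, hole 37 mm, 18 mm high, 0.06 kg. Origin at the centre of its underside, z up.
- red_cap: Red ribbed screw cap, loose, 32 mm diameter, 17 mm high, 12 g; stands upright on the tape measure, top of the pile. Origin at the centre of its underside, z up.
- cap_dish: Place of the red cap: small round shallow steel dish, fixed to the table, flat floor 74 mm across and 3 mm above the table, rim 84 mm across and 6 mm above the table. Origin at the centre of its underside.
- roll_spindle: Place of the roll: round wooden base, 72 mm diameter and 6 mm thick, with an upright aluminium post, 16 mm diameter, its tapered tip 36 mm above the table; fixed to the table. The roll lies on the base with the post through its hole. Origin at the centre of the underside.
- measure_tray: Place of the tape measure: grey plate 102 x 106 mm with a yellow floor 6 mm above the table and four raised L-shaped corners; between the corners the room is 92 mm along x and 96 mm along y. Corner tops 18 mm above the table, corner legs 18 mm long, so that the middle of each side is open for fingers. Fixed to the table; any turn of the measure that fits is good. Origin at the centre of its underside.
- case_cradle: Place of the blue case: long grey plate 90 x 197 mm with a black floor 6 mm above the table and four raised L-shaped corners; between the corners the room is 80 mm along x and 187 mm along y. Corner tops 18 mm above the table; corner legs 22 mm along x and 26 mm along y, the middle of each side is open for fingers. Fixed to the table; the case lies along its y, either way round. Origin at the centre of its underside.
- scriber_stand: Bystander: small upright stand with black base and steel pin, 27 mm diameter, 64 mm high, loose. Origin at the centre of its underside.
- wood_wedge: Bystander: beech wedge 24 x 90 x 32 mm, loose. Origin at the centre of its underside, y along its length.
There are look-alikes about, which are no part of the job. Leave any turquoise or white look-alike of the red_cap alone.

How it is judged:
By the outcome, as a careful person would: the job done as asked, in the order asked, and still so for the second after the job is handed in, with the robot touching nothing.
It also fails if it takes over 109 s, if anything falls off the work surface, if the arm or the gripper's body presses on something with over 40 N, if the wrist force passes 120 N, or if a joint passes its speed limit or range.

ROBOT

A 7-joint arm with a two-finger parallel gripper is mounted at the origin on a cart in front of the work surface, level with it; the furniture and walls round the work are solid. World frame = base frame: x ahead of the robot, y to its left, z up, the work surface at z = 0. Lengths are in m, angles in rad, forces in N, time in s.
With the tool pointing down it reaches from about 0.4 to 0.85 m from the base axis. Payload 10.4 kg.
Tool frame: the origin (TCP) lies between the finger pads; the fingertips stand 17 mm ahead of it and the grasp point (between the pads) lies 2 mm behind it; z points along the fingers, y is the line along which they close (so a half turn about z gives the same grasp; the last joint's range is limited). The gripper opens to 85 mm and grips with 20 to 120 N. Pads are 22 mm wide; open, the fingers measure 114 mm over their backs; the gripper's body (76 mm by 85 mm) begins 54 mm behind the grasp point. The pads swing forward as they close: fully open they stand 13 mm farther back than shut.
Start: joints at [-1.356, 0.332, -0.065, 1.46, 0.022, 1.35, -0.088], TCP at [0.147, 0.607, 0.248] pointing down, gripper open.
Joint ranges: [-2.6, 2.6], [-0.5, 2.12], [-1.47, 1.34], [0.16, 2.42], [-1.27, 4.41], [0.06, 2.06], [-2.6, 2.6]. Speed limits (rad/s): [2.22, 2.22, 2.79, 2.79, 3.14, 3.14, 3.14].

INTERFACE

Orientations are given as a unit quaternion [x, y, z, w].
In Python, from workcell import readout, imaging, manip gives the robot as it stands. The module is installed in compiled form; this text tells all that it offers.
- The arm moves only by the shell command python3 -m crank 'ROWS' [OPENING] [FORCE]. ROWS is JSON, a list of rows, each a list of 4 numbers: the shift along the tool's x, y, z as a fraction of full scale, then the turn about the tool's z as a fraction of full scale. In form: [[x, y, z, yaw], ...]. A call has 1 to 5 rows; each row is the pose to reach, as a shift and turn from the pose commanded when the call began, along the tool's axes at that moment; what a row does not reach only later rows make up. Full scale, the value 1, is 400 mm for a shift and 60 degrees for a turn. A row lasts 1/12 s, in which the tool goes at most 41.7 mm and 7.16 degrees, less where a joint would pass 70% of its speed; a pose out of reach is approached as far as the arm can. A call with a number of a shift or a turn outside -1 to 1 is refused whole. A call with a gripper value outside its range is refused whole. OPENING is the gripper command: -1 is shut, 1 is fully open, values between are in proportion, set as the call begins (- or left out, the last holds). The fingers move at their own pace and stop on an object; FORCE is the grip in N (left out, the last holds). Time passes only in rows, so rows that repeat a pose let the fingers close. It gives the time, the measured TCP pose, the force, the opening and the grip force at its end, in the units of the state.
- readout.get_obs(): the state, without advancing time (a new reading comes with each control period).
- imaging.camera(name): name is "side" or "top"; returns a dict with "color" (480x640x3 uint8, red, green, blue), "fx", "fy", "cx", "cy" (pixels), "k1" (the pictures are not rectified: a ray, as slopes to the right and down, at radius r is drawn at 1 + k1 r^2 times it, then the intrinsics apply), "rvec" (rotation vector, rad) and "tvec" (3), from world to camera coordinates, as OpenCV has them. Camera axes: x right, y down, z forward; pixel columns grow to the right and rows downward; lengths in m; the calibration is good to about 2 mm. A picture is of the moment at which its call begins. There is no depth.
- manip.hand_in(): hands the job in; it is judged then, once.
The state is a dict: "clock": time; "joint_pos": joint angles; "joint_velocities": joint speeds; "tau": joint torques, N m; "position": TCP position; "ee_rot": TCP orientation; "ft_force": force on the tool from outside, world axes, zero at the start; "torque": the same for the moment, N m; "grip_width": opening from 0.0 (shut) to 1.0 (fully open); "grasp_force": force on a finger pad.
Only numpy, scipy, OpenCV 4.12 (cv2) and the standard library are available. Lean on these libraries where they do the work, as an engineer would, in place of code of your own. Each camera call takes 0.05 s, during which the arm holds its last target. There are 200 camera calls.

## Working session

There is one attempt and no reset: what is moved stays moved. The work goes in short steps, Python scripts to look and compute and a shell command to move; the robot and the scene stay as the last step left them, time stands still between calls to the robot, and variables do not carry over. Pictures are saved under pics/ and viewed, at most 14 in all, crops included, and the job is handed in when it is done.

```bash
mkdir -p pics; cat > h.py <<'E'
import numpy as np,cv2
from workcell import readout,imaging,manip
from scipy.spatial.transform import Rotation as R
def cam(n):
    c=imaging.camera(n); return c
def save(n,f):
    c=cam(n); cv2.imwrite('pics/'+f,c['color'][:,:,::-1]); return c
def ray(c,u,v,z):
    K=np.array([[c['fx'],0,c['cx']],[0,c['fy'],c['cy']],[0,0,1.]])
    p=cv2.undistortPoints(np.array([[[u,v]]],float),K,np.array([c['k1'],0,0,0.]))[0,0]
    M=cv2.Rodrigues(np.array(c['rvec'],float))[0]; t=np.array(c['tvec'],float).ravel()
    o=-M.T@t; d=M.T@np.array([p[0],p[1],1]); return o+d*(z-o[2])/d[2]
def proj(c,P):
    K=np.array([[c['fx'],0,c['cx']],[0,c['fy'],c['cy']],[0,0,1.]])
    return cv2.projectPoints(np.array(P,float).reshape(-1,1,3),np.array(c['rvec'],float),np.array(c['tvec'],float),K,np.array([c['k1'],0,0,0.]))[0][:,0]
def st():
    o=readout.get_obs(); r=R.from_quat(o['ee_rot']); M=r.as_matrix()
    print('t',round(o['clock'],2),'p',np.round(o['position'],4),'yaxis deg',round(np.degrees(np.arctan2(M[1,1],M[0,1])),1),'w',round(float(o['grip_width']),3),'gf',round(float(o['grasp_force']),1),'F',np.round(o['ft_force'],1)); return o,M
E
python3 - <<'E'
from h import *
for n in('top','side'):
    c=save(n,n+'0.png'); M=cv2.Rodrigues(np.array(c['rvec'],float))[0]
    print(n,-M.T@np.array(c['tvec']).ravel(),c['fx'],c['k1'])
o,M=st();print(M)
E
```

```text
top [ 0.34823315 -0.05128595  1.0312259 ] 468.5545423878108 -0.02444659907202836
side [ 3.35079179e-04 -9.88102857e-01  7.40446808e-01] 560.5480154618292 -0.03639585963315086
t 0.1 p [0.1471 0.6071 0.2476] yaxis deg 76.4 w 0.998 gf 0.0 F [-0.3  0.2  0.3]
[[-9.71866724e-01  2.35531328e-01 -2.54545157e-04]
 [ 2.35531461e-01  9.71865928e-01 -1.24435769e-03]
 [-4.57014540e-05 -1.26930323e-03 -9.99999193e-01]]
```

View pics/top0.png

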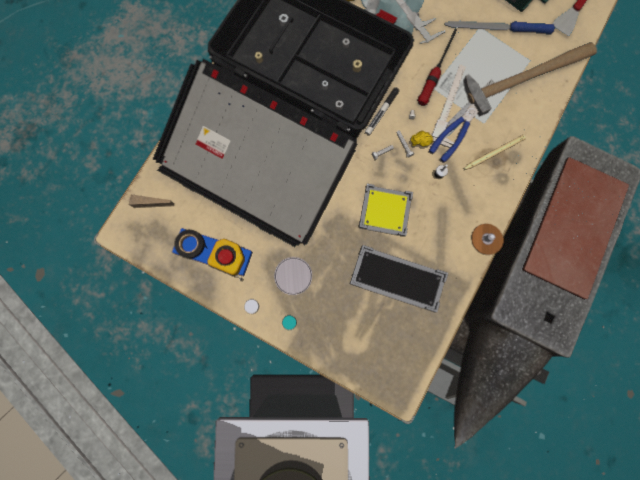

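View pics/side0.png

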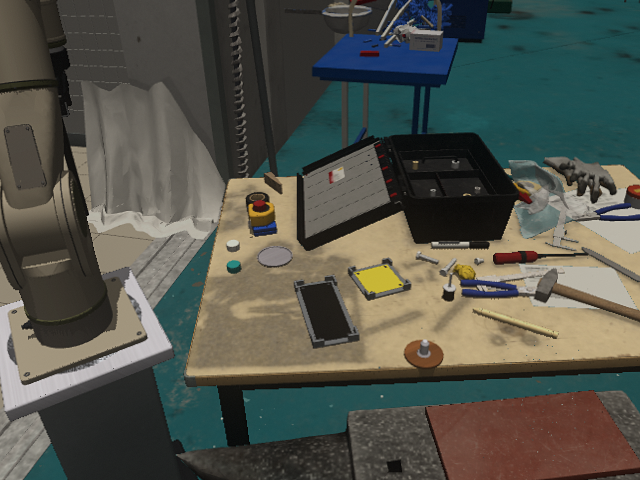

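The top view shows the pile at about (210,252): roll (189,243) and measure with cap (228,256). The dish is at (293,276), tray (386,211), cradle (398,279), spindle (488,238), wedge (150,202) and scriber stand (441,171). The white and turquoise look-alikes are at (251,306) and (290,323). The side view shows the lid sloping up beyond the pile.

```bash
python3 - <<'E'
from h import *
c=cam('top');s=cam('side')
np.savez('pics/cams.npz',t=c['color'],s=s['color'])
hsv=cv2.cvtColor(c['color'],cv2.COLOR_RGB2HSV);H,S,V=cv2.split(hsv)
def seg(name,m,box,z,rect=False):
    x0,y0,x1,y1=box; mm=np.zeros_like(m,np.uint8); mm[y0:y1,x0:x1]=m[y0:y1,x0:x1]
    n,l,stt,ce=cv2.connectedComponentsWithStats(mm); k=1+np.argmax(stt[1:,4]); 
    cn=cv2.findContours((l==k).astype(np.uint8),0,1)[0][0]; r=cv2.minAreaRect(cn)
    print(name,stt[k,4],'cent',np.round(ce[k],1),'world',np.round(ray(c,*ce[k],z),4)[:2],'rect',np.round(ray(c,*r[0],z),4)[:2])
    if rect:
        b=[ray(c,*q,z)[:2] for q in cv2.boxPoints(r)]
        for i in range(2):
            d=b[i+1]-b[i]; print('   edge',np.round(np.linalg.norm(d),4),'dir',round(np.degrees(np.arctan2(d[1],d[0])),1))
yel=(H>20)&(H<34)&(S>190)&(V>100); red=((H<8)|(H>172))&(S>150); blu=(H>100)&(H<130)&(S>120)&(V>60)
seg('cap',red,(205,235,250,275),.022+.034+.017)
seg('measure',yel|red,(200,230,255,280),.056,True)
seg('case',blu|yel|red,(160,220,260,285),.022,True)
seg('rolltop',V<60,(170,225,210,262),.04)
seg('tray',yel,(350,180,420,240),.006,True)
seg('cradle',V<60,(345,245,450,312),.006,True)
seg('spindle',(H<18)&(S>130),(465,215,510,260),.006)
g=cv2.cvtColor(c['color'],cv2.COLOR_RGB2GRAY)
seg('dish',S<60,(268,250,320,300),.005)
for n,cc,im in(('t',c,c['color'][200:340,160:320]),):
    pass
a=cv2.resize(c['color'][190:310,100:260],None,fx=5,fy=5,interpolation=cv2.INTER_CUBIC)
cv2.imwrite('pics/zt.png',a[:,:,::-1])
b=cv2.resize(s['color'][110:290,210:440],None,fx=3.3,fy=3.3,interpolation=cv2.INTER_CUBIC)
cv2.imwrite('pics/zs.png',b[:,:,::-1]); print(b.shape)
E
```

```text
cap 187 cent [225.2 256.2] world [0.484  0.1378] rect [0.4845 0.1372]
measure 502 cent [226.7 257.5] world [0.4838 0.1378] rect [0.4866 0.1379]
   edge 0.063 dir -21.8
   edge 0.0658 dir -114.0
case 647 cent [230.8 258.1] world [0.4873 0.1356] rect [0.4891 0.1379]
   edge 0.0647 dir -20.1
   edge 0.0833 dir -112.4
rolltop 289 cent [191.  244.6] world [0.5132 0.2185] rect [0.5157 0.223 ]
tray 1186 cent [385.3 210. ] world [ 0.6013 -0.2045] rect [ 0.6014 -0.2046]
   edge 0.0782 dir -10.9
   edge 0.084 dir -100.3
cradle 2420 cent [398.2 278.3] world [ 0.4474 -0.2299] rect [ 0.4472 -0.2299]
   edge 0.0689 dir -18.3
   edge 0.1762 dir -107.8
spindle 614 cent [487.2 239.2] world [ 0.536  -0.4325] rect [ 0.5376 -0.4333]
dish 1287 cent [293.2 275.4] world [4.524e-01 4.000e-04] rect [0.4491 0.0031]
(594, 759, 3)
```

View pics/zt.png

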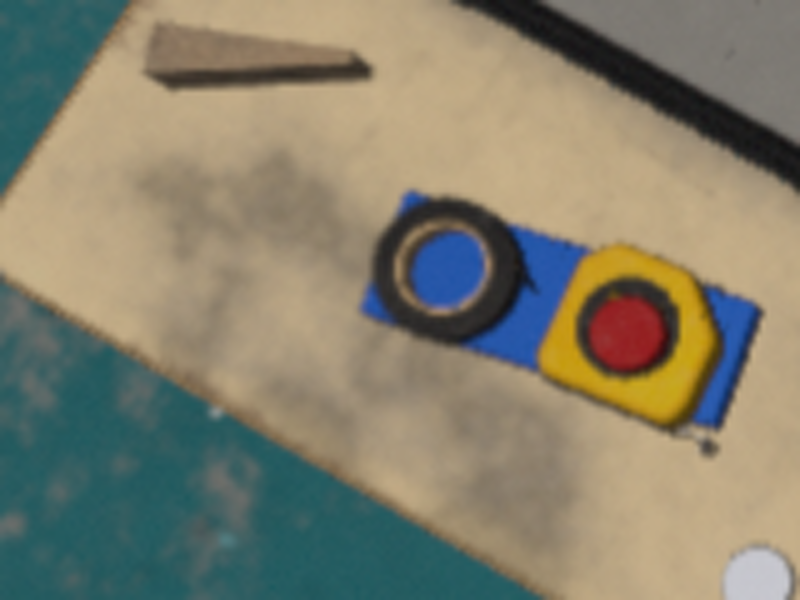

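View pics/zs.png

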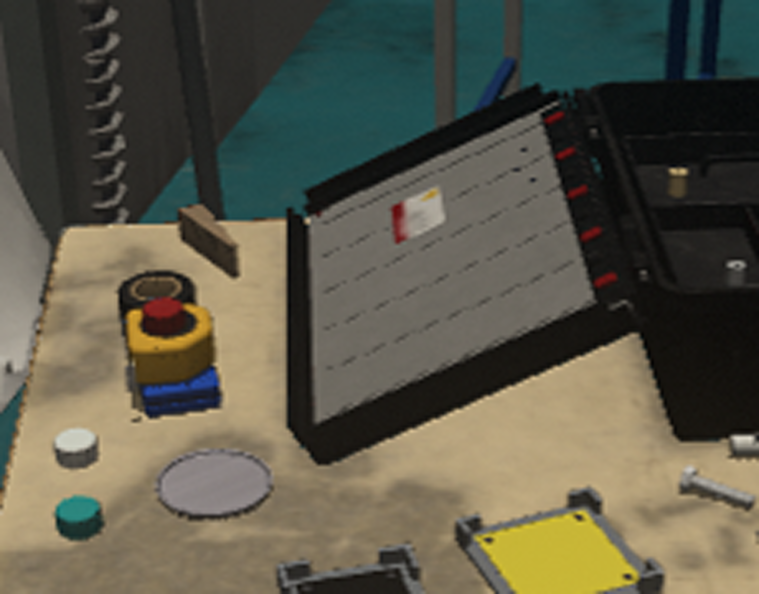

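The zooms show the roll centre at (447,268) and the cap at (627,332) in the zoomed view. The case corners are at (408,192), (762,310), (720,428) and (362,312). The lid is about 95 mm from the measure, so there's room. Next I'll compute the targets.

```bash
cat >> h.py <<'E'
def go(x,y,z,yaw):
    """print full-scale fractions from current pose to the target (yaw = tool y axis, deg)"""
    o,M=st(); d=M.T@(np.array([x,y,z])-o['position'])/.4
    cur=np.degrees(np.arctan2(M[1,1],M[0,1])); dy=(yaw-cur+180)%360-180
    print('->',x,y,z,'shift',np.round(d,3),'yaw',round(-dy/60,3),'rows>=',round(max(np.linalg.norm(d)*.4/.0417,abs(dy)/7.16),1))
E
python3 - <<'E'
from h import *
c=cam('top')
f=lambda u,v,z:ray(c,100+u/5-.4,190+v/5-.4,z)[:2]
P=np.array([f(*q,.022) for q in((408,192),(762,310),(720,428),(362,312))])
print('case',P.mean(0),[ (np.round(np.linalg.norm(d),4),round(np.degrees(np.arctan2(d[1],d[0])),1)) for d in (P[0]-P[1],P[3]-P[2],P[0]-P[3],P[1]-P[2])])
print('roll',f(447,268,.04),'cap',f(627,332,.073),'measure',f(631,337,.056))
o,M=st();go(.484,.138,.2,-18)
E
```

```text
case [0.50124039 0.17685699] [(np.float64(0.1651), np.float64(71.9)), (np.float64(0.1649), np.float64(72.6)), (np.float64(0.0559), np.float64(-17.4)), (np.float64(0.0541), np.float64(-17.6))]
roll [0.51630733 0.22300837] cap [0.48453342 0.13820926] measure [0.48484934 0.13980343]
t 0.25 p [0.1472 0.6073 0.248 ] yaxis deg 76.4 w 0.996 gf 0.0 F [-0.  -0.2 -0.3]
t 0.25 p [0.1472 0.6073 0.248 ] yaxis deg 76.4 w 0.996 gf 0.0 F [-0.  -0.2 -0.3]
-> 0.484 0.138 0.2 shift [-1.095 -0.942  0.12 ] yaw 1.573 rows>= 13.9
```

```bash
python3 -m crank '[[-0.08,-0.067,0,0.11],[-0.16,-0.134,0,0.22],[-0.24,-0.2,0,0.33],[-0.31,-0.27,0,0.44],[-0.39,-0.34,0,0.55]]' 1 25; python3 - <<'E'
from h import *
go(.4845,.138,.2,-18)
E
```

```text
clock: 0.67
position: [0.2667, 0.4375, 0.2482]
ee_rot: [0.398, 0.917, 0.0, -0.0]
ft_force: [0.1, 0.8, 0.9]
grip_width: 1.002
grasp_force: 0.0
t 0.67 p [0.2667 0.4375 0.2482] yaxis deg 43.1 w 1.002 gf 0.0 F [0.1 0.8 0.9]
-> 0.4845 0.138 0.2 shift [-0.919 -0.114  0.12 ] yaw 1.018 rows>= 9.0
```

```bash
python3 -m crank '[[-0.09,-0.011,0,0.1],[-0.18,-0.023,0.02,0.2],[-0.28,-0.034,0.03,0.31],[-0.37,-0.046,0.04,0.42],[-0.46,-0.057,0.06,0.51]]'; python3 - <<'E'
from h import *
go(.4845,.138,.15,-18)
E
```

```text
clock: 1.08
position: [0.3771, 0.2882, 0.2248]
ee_rot: [0.627, 0.779, 0.001, -0.0]
ft_force: [0.5, 0.2, 0.3]
grip_width: 0.999
grasp_force: 0.0
t 1.08 p [0.3771 0.2882 0.2248] yaxis deg 12.4 w 0.999 gf 0.0 F [0.5 0.2 0.3]
-> 0.4845 0.138 0.15 shift [-0.425  0.181  0.187] yaw 0.507 rows>= 4.8
```

```bash
python3 -m crank '[[-0.08,0.036,0.03,0.1],[-0.17,0.072,0.07,0.2],[-0.25,0.108,0.11,0.31],[-0.34,0.145,0.15,0.42],[-0.425,0.181,0.187,0.51]]'; python3 -m crank '[[0,0,0,0],[0,0,0,0]]' 0.1 >/dev/null; python3 - <<'E'
from h import *
go(.4845,.138,.074,-18)
c=cam('top');s=cam('side')
a=np.vstack([cv2.resize(c['color'][200:300,160:293],(399,300)),cv2.resize(s['color'][150:250,190:323],(399,300))])
cv2.imwrite('pics/a1.png',a[:,:,::-1])
E
```

```text
clock: 1.5
position: [0.485, 0.1382, 0.149]
ee_rot: [0.81, 0.587, 0.0, 0.0]
ft_force: [1.0, 1.5, 0.6]
grip_width: 1.0
grasp_force: 0.0
t 1.67 p [0.4847 0.1377 0.1486] yaxis deg -18.1 w 0.749 gf 0.0 F [-0.5  1.  -0.5]
-> 0.4845 0.138 0.074 shift [ 0.001 -0.     0.187] yaw -0.001 rows>= 1.8
```

View pics/a1.png

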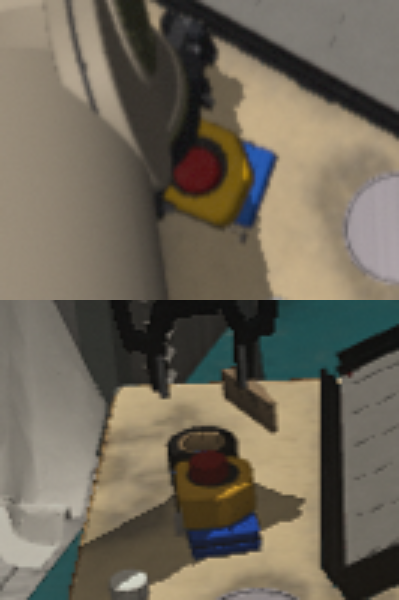

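The fingers straddle the cap, seen at (205,470) in the side crop. I'll go down and close.

```bash
python3 -m crank '[[0,0,0.07,0],[0,0,0.14,0],[0,0,0.187,0],[0,0,0.187,0],[0,0,0.187,0]]' 0.1 ; python3 -m crank '[[0,0,0,0],[0,0,0,0],[0,0,0,0],[0,0,0,0],[0,0,0,0]]' -1 20; python3 -c "
from h import *
go(.4845,.138,.12,-18)"
```

```text
clock: 2.18
position: [0.4838, 0.1411, 0.075]
ee_rot: [0.807, 0.59, -0.0, -0.0]
ft_force: [-0.1, -0.5, 1.1]
grip_width: 0.55
grasp_force: 0.0
clock: 2.6
position: [0.4849, 0.1409, 0.0763]
ee_rot: [0.808, 0.589, 0.001, -0.0]
ft_force: [-2.6, 1.0, 7.5]
grip_width: 0.351
grasp_force: 20.0
t 2.6 p [0.4849 0.1409 0.0763] yaxis deg -17.8 w 0.351 gf 20.0 F [-2.6  1.   7.5]
-> 0.4845 0.138 0.12 shift [-0.007  0.001 -0.109] yaw 0.003 rows>= 1.1
```

```bash
python3 -m crank '[[0,0,-0.06,0],[0,0,-0.12,0],[0,0,-0.15,0],[0,0,-0.15,0]]'; python3 -c "
from h import *
go(.451,.001,.12,-18)"
```

```text
clock: 2.93
position: [0.4861, 0.1407, 0.1383]
ee_rot: [0.808, 0.589, 0.003, 0.0]
ft_force: [0.7, 0.3, -0.1]
grip_width: 0.354
grasp_force: 20.1
t 2.93 p [0.4861 0.1407 0.1383] yaxis deg -17.8 w 0.354 gf 20.1 F [ 0.7  0.3 -0.1]
-> 0.451 0.001 0.12 shift [-0.36   0.023  0.044] yaw 0.003 rows>= 3.5
```

```bash
python3 -m crank '[[-0.09,0.006,0.01,0],[-0.18,0.012,0.02,0],[-0.27,0.018,0.03,0],[-0.36,0.023,0.04,0],[-0.36,0.023,0.04,0]]';python3 -m crank '[[0,0,0,0],[0,0,0,0]]'>/dev/null; python3 - <<'E'
from h import *
go(.451,.001,.024,-18)
c=cam('top');s=cam('side')
a=np.vstack([cv2.resize(c['color'][200:300,180:313],(532,300),fx=0),cv2.resize(s['color'][170:290,210:343],(532,300))])
cv2.imwrite('pics/a2.png',a[:,:,::-1])
E
```

```text
clock: 3.35
position: [0.4467, -0.0061, 0.1179]
ee_rot: [0.81, 0.586, -0.001, -0.0]
ft_force: [0.4, -0.3, 0.2]
grip_width: 0.357
grasp_force: 20.1
t 3.52 p [0.4492 0.0006 0.1188] yaxis deg -17.8 w 0.35 gf 20.1 F [0.1 0.3 0.6]
-> 0.451 0.001 0.024 shift [0.002 0.004 0.237] yaw 0.003 rows>= 2.3
```

View pics/a2.png

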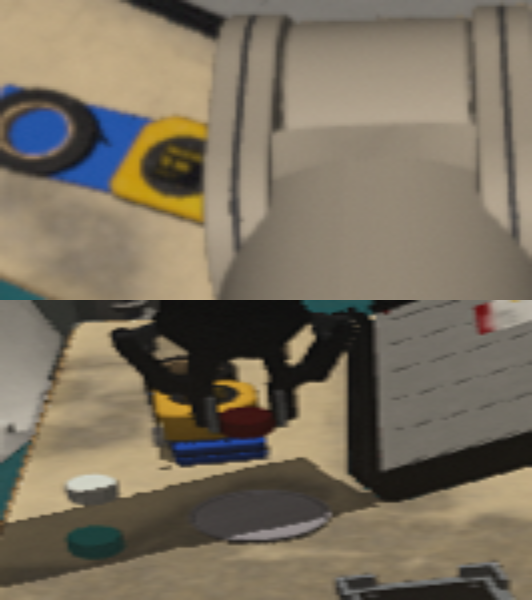

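The cap is held upright at about (247,422) in the side crop, above the dish. Lower it now.

```bash
python3 -m crank '[[0.002,0.003,0.09,0],[0.003,0.004,0.17,0],[0.003,0.004,0.225,0],[0.003,0.004,0.237,0],[0.003,0.004,0.237,0]]'; python3 -m crank '[[0,0,0,0],[0,0,0,0]]'; python3 -c "
from h import *
st()"
```

```text
clock: 4.03
position: [0.4505, 0.0016, 0.0229]
ee_rot: [0.808, 0.59, -0.001, -0.0]
ft_force: [-0.0, 0.4, -0.0]
grip_width: 0.358
grasp_force: 21.8
clock: 4.2
position: [0.4513, 0.0014, 0.0243]
ee_rot: [0.808, 0.589, 0.0, 0.0]
ft_force: [0.6, -0.3, 0.0]
grip_width: 0.361
grasp_force: 21.8
t 4.2 p [0.4513 0.0014 0.0243] yaxis deg -17.8 w 0.361 gf 21.8 F [ 0.6 -0.3  0. ]
```

```bash
python3 -m crank '[[0,0,0.004,0],[0,0,0.004,0],[0,0,0.004,0]]'; python3 -m crank '[[0,0,0,0],[0,0,0,0],[0,0,0,0]]' 0.0; python3 -m crank '[[0,0,-0.08,0],[0,0,-0.16,0],[0,0,-0.25,0],[0,0,-0.25,0]]' 0.0;  python3 -c "
from h import *
go(.5163,.223,.12,-18)"
```

```text
clock: 4.45
position: [0.451, 0.001, 0.0225]
ee_rot: [0.808, 0.589, 0.0, -0.0]
ft_force: [-0.6, -0.6, 0.3]
grip_width: 0.354
grasp_force: 21.8
clock: 4.7
position: [0.4509, 0.0008, 0.0224]
ee_rot: [0.808, 0.589, 0.0, -0.0]
ft_force: [0.0, 0.2, -0.0]
grip_width: 0.503
grasp_force: 0.0
clock: 5.03
position: [0.4541, 0.0008, 0.128]
ee_rot: [0.808, 0.589, 0.004, 0.001]
ft_force: [1.7, 0.3, 0.6]
grip_width: 0.505
grasp_force: 0.0
t 5.03 p [0.4541 0.0008 0.128 ] yaxis deg -17.9 w 0.505 gf 0.0 F [1.7 0.3 0.6]
-> 0.5163 0.223 0.12 shift [ 0.576 -0.023  0.023] yaw 0.002 rows>= 5.5
```

```bash
python3 -m crank '[[0.1,-0.004,0,0],[0.2,-0.008,0,0],[0.3,-0.012,0,0],[0.4,-0.016,0,0],[0.5,-0.02,0.02,0]]' 1; python3 -m crank '[[0.04,0,0,0],[0.076,0,0,0],[0.076,0,0,0],[0.076,0,0,0]]'; python3 - <<'E'
from h import *
go(.5163,.223,.0345,-18)
s=cam('side')
cv2.imwrite('pics/a3.png',cv2.resize(s['color'][150:300,210:350],(700,600))[:,:,::-1][:600])
E
```

```text
clock: 5.45
position: [0.5055, 0.1961, 0.1155]
ee_rot: [0.808, 0.589, 0.001, -0.0]
ft_force: [1.0, -0.9, 0.8]
grip_width: 1.002
grasp_force: 0.0
clock: 5.78
position: [0.5139, 0.2219, 0.1142]
ee_rot: [0.808, 0.589, -0.0, 0.0]
ft_force: [-1.2, -0.1, 0.1]
grip_width: 1.001
grasp_force: 0.0
t 5.78 p [0.5139 0.2219 0.1142] yaxis deg -17.8 w 1.001 gf 0.0 F [-1.2 -0.1  0.1]
-> 0.5163 0.223 0.0345 shift [0.005 0.005 0.199] yaw 0.003 rows>= 1.9
```

View pics/a3.png

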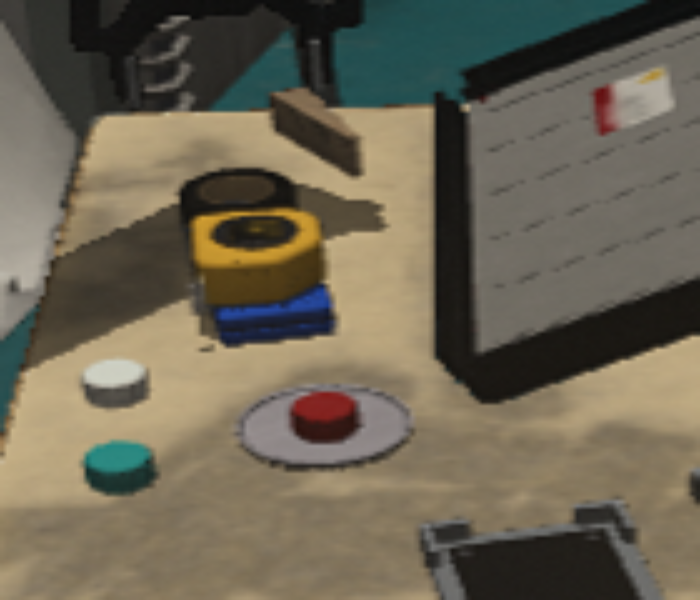

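The cap stands upright in the dish at (325,415). Now the roll.

```bash
python3 -m crank '[[0.003,0.003,0.09,0],[0.005,0.005,0.16,0],[0.005,0.005,0.199,0],[0.005,0.005,0.199,0],[0.005,0.005,0.199,0]]'; python3 -m crank '[[0,0,0,0],[0,0,0,0],[0,0,0,0],[0,0,0,0],[0,0,0,0]]' -1 20;  python3 -c "
from h import *
st()"
```

```text
clock: 6.25
position: [0.5162, 0.2221, 0.0349]
ee_rot: [0.809, 0.588, -0.001, 0.0]
ft_force: [1.0, -0.2, 0.2]
grip_width: 1.003
grasp_force: 0.0
clock: 6.67
position: [0.5173, 0.2239, 0.0366]
ee_rot: [0.808, 0.589, 0.001, 0.0]
ft_force: [-1.3, -2.0, 6.8]
grip_width: 0.717
grasp_force: 20.4
t 6.67 p [0.5173 0.2239 0.0366] yaxis deg -17.8 w 0.717 gf 20.4 F [-1.3 -2.   6.8]
```

```bash
python3 -m crank '[[0,0,-0.06,0],[0,0,-0.14,0],[0,0,-0.24,0],[0,0,-0.34,0],[0,0,-0.4,0]]'; python3 -c "
from h import *
go(.44,.03,.2,-18)"
```

```text
clock: 7.08
position: [0.5176, 0.224, 0.2002]
ee_rot: [0.808, 0.589, 0.003, 0.0]
ft_force: [1.5, 0.2, -0.9]
grip_width: 0.708
grasp_force: 22.9
t 7.08 p [0.5176 0.224  0.2002] yaxis deg -17.9 w 0.708 gf 22.9 F [ 1.5  0.2 -0.9]
-> 0.44 0.03 0.2 shift [-0.521 -0.036 -0.002] yaw 0.002 rows>= 5.0
```

```bash
python3 -m crank '[[-0.1,-0.007,0,0],[-0.2,-0.014,0,0],[-0.31,-0.022,0,0],[-0.41,-0.029,0,0],[-0.52,-0.036,0,0]]';  python3 -c "
from h import *
go(.5365,-.433,.16,-18)"
```

```text
clock: 7.5
position: [0.4393, 0.0316, 0.1954]
ee_rot: [0.808, 0.589, 0.001, -0.0]
ft_force: [1.0, -0.5, -0.3]
grip_width: 0.716
grasp_force: 22.8
t 7.5 p [0.4393 0.0316 0.1954] yaxis deg -17.8 w 0.716 gf 22.8 F [ 1.  -0.5 -0.3]
-> 0.5365 -0.433 0.16 shift [-1.031  0.587  0.087] yaw 0.003 rows>= 11.4
```

```bash
python3 -m crank '[[-0.09,0.05,0,0],[-0.18,0.1,0,0],[-0.27,0.15,0,0],[-0.36,0.2,0,0],[-0.45,0.255,0,0]]'>/dev/null; python3 -m crank '[[-0.09,0.05,0,0],[-0.18,0.1,0.02,0],[-0.27,0.15,0.04,0],[-0.36,0.2,0.06,0],[-0.45,0.255,0.08,0]]'; python3 -c "
from h import *
go(.5365,-.433,.12,-18)"
```

```text
clock: 8.33
position: [0.5238, -0.3713, 0.1633]
ee_rot: [0.808, 0.589, 0.001, 0.0]
ft_force: [0.7, 0.7, 1.2]
grip_width: 0.711
grasp_force: 22.8
t 8.33 p [ 0.5238 -0.3713  0.1633] yaxis deg -17.8 w 0.711 gf 22.8 F [0.7 0.7 1.2]
-> 0.5365 -0.433 0.12 shift [-0.137  0.077  0.108] yaw 0.004 rows>= 1.8
```

```bash
python3 -m crank '[[-0.07,0.04,0.05,0],[-0.137,0.077,0.108,0],[-0.137,0.077,0.13,0],[-0.137,0.077,0.13,0],[-0.137,0.077,0.13,0]]'; python3 - <<'E'
from h import *
go(.5365,-.433,.022,-18)
s=cam('side');c=cam('top')
a=cv2.resize(s['color'][280:380,360:500],(560,400));b=cv2.resize(c['color'][190:290,420:540],(480,400))[:,:240]
cv2.imwrite('pics/a4.png',np.hstack([a,b])[:,:,::-1])
o=readout.get_obs();x,y,z=o['position']
print('post tip pred side',proj(s,[.5365,-.433,.036]),'base top',proj(s,[.5365,-.433,.006]),'tcp',proj(s,[x,y,z-.014]),proj(c,[.5365,-.433,.036]))
t=np.load('pics/cams.npz')['s'];h=cv2.cvtColor(t,cv2.COLOR_RGB2HSV);m=(h[...,0]<14)&(h[...,1]>130);m[:330]=0;m[375:]=0;m[:,:395]=0;m[:,450:]=0
v,u=np.nonzero(m);print(len(u),u.min(),u.max(),v.min(),v.max()); print(ray(s,(u.min()+u.max())/2,(v.min()+v.max())/2,.004))
E
```

```text
clock: 8.75
position: [0.5362, -0.4304, 0.1115]
ee_rot: [0.808, 0.589, 0.0, -0.0]
ft_force: [0.2, 0.0, 0.2]
grip_width: 0.717
grasp_force: 22.8
t 8.75 p [ 0.5362 -0.4304  0.1115] yaxis deg -17.8 w 0.717 gf 22.8 F [0.2 0.  0.2]
-> 0.5365 -0.433 0.022 shift [-0.006  0.003  0.224] yaw 0.003 rows>= 2.1
post tip pred side [[424.70285395 341.30475765]] base top [[423.39955011 353.45907147]] tcp [[426.74096239 313.38200942]] [[492.3236327  236.53924703]]
646 405 442 340 368
[ 0.53721265 -0.43267136  0.004     ]
```

View pics/a4.png

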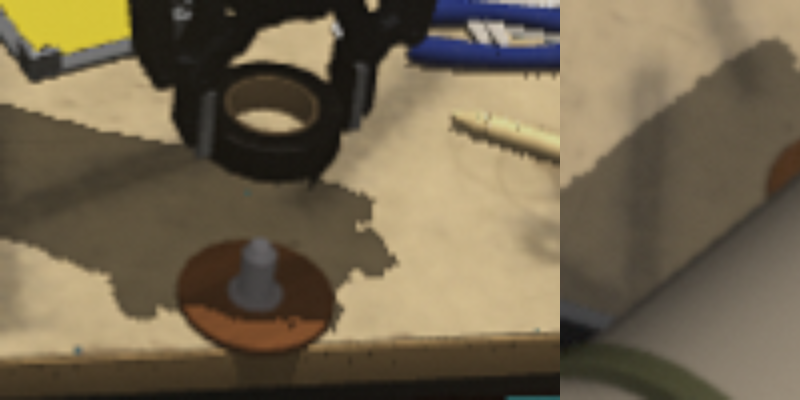

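The roll hangs level with its hole above the post (the post tip is at (260,245) in the crop), and both cameras put the spindle at (0.537,-0.433). Lower it.

```bash
python3 -m crank '[[-0.006,0.003,0.05,0],[-0.006,0.003,0.11,0],[-0.006,0.003,0.17,0],[-0.006,0.003,0.21,0],[-0.006,0.003,0.222,0]]'; python3 -m crank '[[0,0,0,0],[0,0,0,0],[0,0,0,0]]'
```

```text
clock: 9.27
position: [0.5366, -0.4315, 0.0208]
ee_rot: [0.808, 0.59, 0.0, -0.001]
ft_force: [-2.0, 1.8, 6.3]
grip_width: 0.709
grasp_force: 24.0
clock: 9.52
position: [0.5373, -0.4341, 0.0241]
ee_rot: [0.808, 0.589, 0.0, 0.001]
ft_force: [0.3, -0.5, -0.7]
grip_width: 0.712
grasp_force: 22.9
```

```bash
python3 -m crank '[[0,0,0.006,0],[0,0,0.006,0],[0,0,0.006,0]]'; python3 -m crank '[[0,0,0,0],[0,0,0,0],[0,0,0,0]]' 1; python3 -m crank '[[0,0,-0.08,0],[0,0,-0.18,0],[0,0,-0.28,0],[0,0,-0.38,0],[0,0,-0.4,0]]'; python3 - <<'E'
from h import *
go(.44,.03,.18,-18)
s=cam('side');cv2.imwrite('pics/a5.png',cv2.resize(s['color'][300:380,360:500],(560,320))[:,:,::-1])
E
```

```text
clock: 9.77
position: [0.537, -0.434, 0.0207]
ee_rot: [0.808, 0.589, 0.0, 0.001]
ft_force: [1.1, 0.2, 2.5]
grip_width: 0.713
grasp_force: 23.2
clock: 10.02
position: [0.5363, -0.4334, 0.0197]
ee_rot: [0.808, 0.589, -0.0, -0.0]
ft_force: [-1.4, 0.0, -0.1]
grip_width: 0.999
grasp_force: 0.0
clock: 10.43
position: [0.5377, -0.4357, 0.1873]
ee_rot: [0.808, 0.589, 0.001, 0.004]
ft_force: [0.6, -1.3, 0.5]
grip_width: 1.0
grasp_force: 0.0
t 10.43 p [ 0.5377 -0.4357  0.1873] yaxis deg -17.8 w 1.0 gf 0.0 F [ 0.6 -1.3  0.5]
-> 0.44 0.03 0.18 shift [ 1.033 -0.59   0.01 ] yaw 0.003 rows>= 11.4
```

View pics/a5.png

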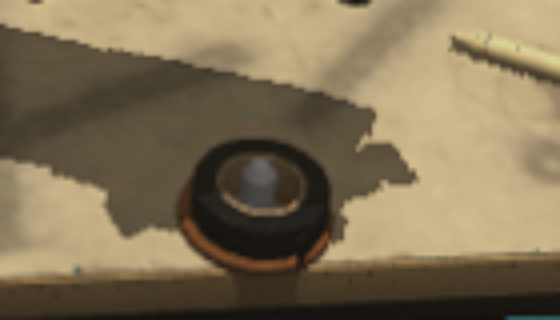

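The roll lies flat on the base with the post through its hole at (260,170). Next is the measure.

```bash
python3 -m crank '[[0.09,-0.05,0,0],[0.18,-0.1,0,0],[0.27,-0.15,0,0],[0.36,-0.2,0,0],[0.45,-0.255,0,0]]'>/dev/null; python3 -m crank '[[0.09,-0.05,0,0],[0.18,-0.1,0,0],[0.27,-0.15,0,0],[0.36,-0.2,0,0],[0.45,-0.255,0,0]]'>/dev/null; python3 - <<'E'
from h import *
go(.4855,.139,.14,-20)
c=cam('top');h=cv2.cvtColor(c['color'],cv2.COLOR_RGB2HSV)
m=((h[...,0]>19)&(h[...,0]<36)&(h[...,1]>150)).astype(np.uint8);m[:230]=0;m[285:]=0;m[:,:200]=0;m[:,258:]=0
r=cv2.minAreaRect(np.argwhere(m)[:,::-1].astype(np.float32));print(m.sum(),r,ray(c,*r[0],.05))
E
```

```text
t 11.32 p [ 0.4518 -0.0275  0.1797] yaxis deg -17.8 w 0.997 gf 0.0 F [1.4 1.4 0.2]
-> 0.4855 0.139 0.14 shift [ 0.422 -0.047  0.099] yaw 0.037 rows>= 4.2
635 ((227.116455078125, 256.1438293457031), (32.111106872558594, 30.621416091918945), 24.443954467773438) [0.48753185 0.1382838  0.05      ]
```

```bash
python3 -m crank '[[0.09,-0.01,0.02,0.02],[0.18,-0.02,0.04,0.02],[0.27,-0.03,0.06,0.02],[0.36,-0.04,0.08,0.02],[0.422,-0.047,0.1,0.02]]' 1; python3 -m crank '[[0,0,0,0],[0,0,0,0]]' >/dev/null; python3 - <<'E'
from h import *
go(.4863,.1385,.036,-19)
s=cam('side');cv2.imwrite('pics/a6.png',cv2.resize(s['color'][160:260,210:350],(700,500))[:,:,::-1])
E
```

```text
clock: 11.78
position: [0.4863, 0.1406, 0.139]
ee_rot: [0.813, 0.582, 0.0, -0.0]
ft_force: [0.3, 0.0, 0.4]
grip_width: 0.996
grasp_force: 0.0
t 11.95 p [0.4859 0.138  0.1388] yaxis deg -18.9 w 1.0 gf 0.0 F [ 0.6 -0.9  0. ]
-> 0.4863 0.1385 0.036 shift [0.002 0.001 0.257] yaw 0.002 rows>= 2.5
```

View pics/a6.png

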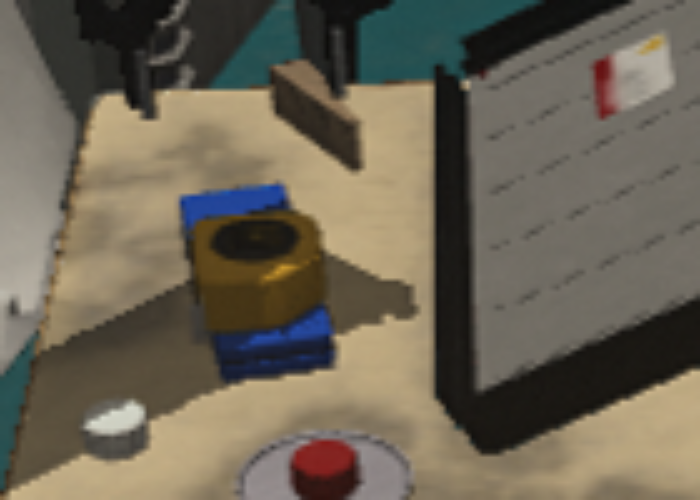

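The fingers are at (145,100) and (338,80), either side of the measure at (260,260). Descend.

```bash
python3 -m crank '[[0.001,0.001,0.08,0],[0.002,0.001,0.16,0],[0.002,0.001,0.22,0],[0.002,0.001,0.252,0],[0.002,0.001,0.252,0]]'; python3 -m crank '[[0,0,0,0],[0,0,0,0],[0,0,0,0],[0,0,0,0],[0,0,0,0]]' -1 50; python3 -m crank '[[0,0,0,0],[0,0,0,0]]'
```

```text
clock: 12.42
position: [0.4854, 0.1355, 0.0369]
ee_rot: [0.815, 0.58, -0.002, -0.0]
ft_force: [-1.6, -0.0, -0.6]
grip_width: 1.001
grasp_force: 0.0
clock: 12.83
position: [0.4881, 0.1374, 0.0409]
ee_rot: [0.814, 0.58, 0.001, 0.0]
ft_force: [-2.2, -2.8, 6.9]
grip_width: 0.738
grasp_force: 54.6
clock: 13.0
position: [0.4881, 0.1373, 0.0409]
ee_rot: [0.814, 0.58, 0.001, 0.0]
ft_force: [-2.5, -3.0, 6.7]
grip_width: 0.732
grasp_force: 54.6
```

```bash
python3 -m crank '[[0,0,-0.06,0],[0,0,-0.14,0],[0,0,-0.24,0],[0,0,-0.34,0],[0,0,-0.4,0]]'; python3 -m crank '[[-0.09,0.04,0,0],[-0.19,0.05,0,0],[-0.28,0.06,0,0],[-0.38,0.08,0,0],[-0.38,0.08,0,0]]' >/dev/null;  python3 -c "
from h import *
go(.47,-.16,.19,-14); go(.6015,-.2045,.15,-10.6)"
```

```text
clock: 13.42
position: [0.4884, 0.1373, 0.2042]
ee_rot: [0.815, 0.58, 0.003, 0.0]
ft_force: [1.2, 0.7, -2.4]
grip_width: 0.736
grasp_force: 55.9
t 13.83 p [ 0.4666 -0.0246  0.2001] yaxis deg -19.6 w 0.736 gf 55.9 F [ 0.  -1.2 -2.2]
-> 0.47 -0.16 0.19 shift [-0.316  0.121  0.025] yaw -0.093 rows>= 3.3
t 13.83 p [ 0.4666 -0.0246  0.2001] yaxis deg -19.6 w 0.736 gf 55.9 F [ 0.  -1.2 -2.2]
-> 0.6015 -0.2045 0.15 shift [-0.311  0.468  0.125] yaw -0.15 rows>= 5.5
```

```bash
python3 -m crank '[[-0.09,0.035,0,-0.05],[-0.18,0.07,0,-0.1],[-0.27,0.105,0,-0.15],[-0.29,0.21,0.02,-0.15],[-0.3,0.31,0.04,-0.15]]'; python3 -m crank '[[0,0,0,0]]'>/dev/null; python3 -c "
from h import *
go(.6015,-.2045,.11,-10.6)"
```

```text
clock: 14.25
position: [0.5359, -0.1676, 0.1881]
ee_rot: [0.767, 0.642, 0.003, 0.001]
ft_force: [1.0, 1.4, 0.4]
grip_width: 0.738
grasp_force: 56.0
t 14.33 p [ 0.5382 -0.1673  0.1812] yaxis deg -10.1 w 0.735 gf 55.9 F [-0.9  2.9 -3.4]
-> 0.6015 -0.2045 0.11 shift [-0.062  0.173  0.178] yaw 0.009 rows>= 2.5
```

```bash
python3 -m crank '[[-0.02,0.06,0.05,0.009],[-0.04,0.12,0.1,0.009],[-0.062,0.173,0.15,0.009],[-0.062,0.173,0.178,0.009],[-0.062,0.173,0.178,0.009]]'; python3 -m crank '[[0,0,0,0],[0,0,0,0]]'>/dev/null; python3 - <<'E'
from h import *
go(.6015,-.2045,.0255,-10.6)
s=cam('side');c=cam('top');cv2.imwrite('pics/a7.png',cv2.resize(s['color'][170:310,320:460],(600,600))[:,:,::-1])
t=np.load('pics/cams.npz')['s'];h=cv2.cvtColor(t,cv2.COLOR_RGB2HSV);m=((h[...,0]>20)&(h[...,0]<34)&(h[...,1]>190)).astype(np.uint8);m[:250]=0;m[305:]=0;m[:,:335]=0;m[:,425:]=0
r=cv2.minAreaRect(np.argwhere(m)[:,::-1].astype(np.float32));v,u=np.nonzero(m);print(ray(s,u.mean(),v.mean(),.006))
E
```

```text
clock: 14.75
position: [0.598, -0.2017, 0.1122]
ee_rot: [0.77, 0.639, -0.002, -0.001]
ft_force: [-2.0, 0.7, -2.4]
grip_width: 0.736
grasp_force: 55.9
t 14.92 p [ 0.5992 -0.2013  0.1162] yaxis deg -10.6 w 0.729 gf 55.9 F [ 0.5 -0.1 -2.5]
-> 0.6015 -0.2045 0.0255 shift [-0.007  0.007  0.227] yaw 0.0 rows>= 2.2
[ 0.60123593 -0.17438885  0.006     ]
```

View pics/a7.png

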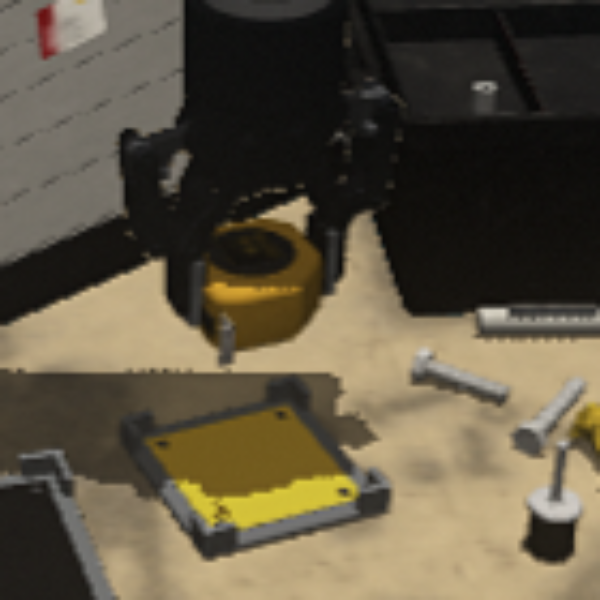

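The measure is held level above the tray at crop (260,280). The tray centre shows at about (255,470), and the blade hook sticks out at (225,340). I'll check the tray position by projection.

```bash
python3 - <<'E'
from h import *
s=cam('side');print(proj(s,[.6015,-.2045,.006]),ray(s,379.5,279.7,.006))
import math
a=math.radians(-10.6);X=np.array([math.cos(a),math.sin(a)]);Y=np.array([-X[1],X[0]])
for i,j in((1,1),(1,-1),(-1,-1),(-1,1)):
    p=np.array([.6015,-.2045])+X*i*.051+Y*j*.053; q=proj(s,[*p,0])[0]; print((q-[320,170])*600/140)
E
```

```text
[[378.59930284 279.13184203]] [ 0.60192915 -0.20722444  0.006     ]
[294.61929423 399.90356568]
[389.4579163  513.34963102]
[202.5645844  561.91723222]
[118.01536967 442.52758398]
```

```bash
python3 -m crank '[[-0.005,0.006,0.06,0],[-0.007,0.006,0.12,0],[-0.007,0.006,0.17,0],[-0.007,0.006,0.205,0],[-0.007,0.006,0.215,0]]'; python3 -m crank '[[0,0,0,0],[0,0,0,0],[0,0,0,0]]';  python3 -c "
from h import *
go(.6015,-.205,.0255,-10.6)"
```

```text
clock: 15.48
position: [0.6, -0.2039, 0.027]
ee_rot: [0.769, 0.639, -0.001, -0.001]
ft_force: [-1.3, 0.5, -2.2]
grip_width: 0.735
grasp_force: 55.9
clock: 15.73
position: [0.6018, -0.2051, 0.0301]
ee_rot: [0.769, 0.639, 0.001, 0.001]
ft_force: [-1.1, 0.0, -1.8]
grip_width: 0.736
grasp_force: 55.9
t 15.73 p [ 0.6018 -0.2051  0.0301] yaxis deg -10.6 w 0.736 gf 55.9 F [-1.1  0.  -1.8]
-> 0.6015 -0.205 0.0255 shift [ 0.    -0.001  0.011] yaw 0.0 rows>= 0.1
```

```bash
python3 -m crank '[[0,0,0.006,0],[0,0,0.011,0],[0,0,0.013,0],[0,0,0.013,0],[0,0,0.013,0]]'; python3 -c "
from h import *
st()"
```

```text
clock: 16.15
position: [0.6015, -0.2049, 0.025]
ee_rot: [0.769, 0.639, 0.001, 0.0]
ft_force: [-3.7, 1.7, 10.9]
grip_width: 0.734
grasp_force: 57.6
t 16.15 p [ 0.6015 -0.2049  0.025 ] yaxis deg -10.6 w 0.734 gf 57.6 F [-3.7  1.7 10.9]
```

```bash
python3 -m crank '[[0,0,0,0],[0,0,0,0],[0,0,0,0]]' 1 >/dev/null; python3 -m crank '[[0,0,-0.06,0],[0,0,-0.14,0],[0,0,-0.24,0],[0,0,-0.34,0],[0,0,-0.4,0]]'; python3 -c "
from h import *
go(.47,-.16,.19,-18)"
```

```text
clock: 16.82
position: [0.6017, -0.2056, 0.1876]
ee_rot: [0.77, 0.639, 0.001, 0.002]
ft_force: [1.2, -0.2, -0.6]
grip_width: 1.001
grasp_force: 0.0
t 16.82 p [ 0.6017 -0.2056  0.1876] yaxis deg -10.6 w 1.001 gf 0.0 F [ 1.2 -0.2 -0.6]
-> 0.47 -0.16 0.19 shift [ 0.051 -0.345 -0.007] yaw 0.123 rows>= 3.3
```

```bash
python3 -m crank '[[0.02,-0.09,0,0.04],[0.03,-0.18,0,0.08],[0.04,-0.27,0,0.12],[0.05,-0.34,0,0.123],[0.14,-0.35,0,0.123]]' >/dev/null; python3 - <<'E'
from h import *
go(.44,.03,.18,-17.5); go(.5,.177,.15,-17.5)
s=cam('side');c=cam('top')
a=cv2.resize(s['color'][230:310,330:430],(400,320));b=cv2.resize(c['color'][210:300,160:260],(400,320))
cv2.imwrite('pics/a8.png',np.hstack([a,b])[:,:,::-1])
h=cv2.cvtColor(c['color'],cv2.COLOR_RGB2HSV);m=((h[...,0]>100)&(h[...,0]<130)&(h[...,1]>120)).astype(np.uint8);m[:215]=0;m[300:]=0;m[:,:150]=0;m[:,270:]=0
r=cv2.minAreaRect(np.argwhere(m)[:,::-1].astype(np.float32));B=np.array([ray(c,*q,.022)[:2] for q in cv2.boxPoints(r)]);print(m.sum(),B.mean(0),np.diff(B,axis=0),[np.degrees(np.arctan2(d[1],d[0])) for d in np.diff(B,axis=0)])
E
```

```text
t 17.23 p [ 0.4685 -0.1288  0.1825] yaxis deg -18.5 w 0.997 gf 0.0 F [ 1.2 -0.2  0.6]
-> 0.44 0.03 0.18 shift [ 0.354 -0.194  0.007] yaw -0.017 rows>= 3.9
t 17.23 p [ 0.4685 -0.1288  0.1825] yaxis deg -18.5 w 0.997 gf 0.0 F [ 1.2 -0.2  0.6]
-> 0.5 0.177 0.15 shift [ 0.75  -0.168  0.082] yaw -0.017 rows>= 7.4
1927 [0.50191299 0.17796022] [[ 0.05489762 -0.01410382]
 [-0.05048132 -0.15831989]
 [-0.0539173   0.01554156]] [np.float64(-14.408330097855572), np.float64(-107.68521717817897), np.float64(163.92047272214612)]
```

View pics/a8.png

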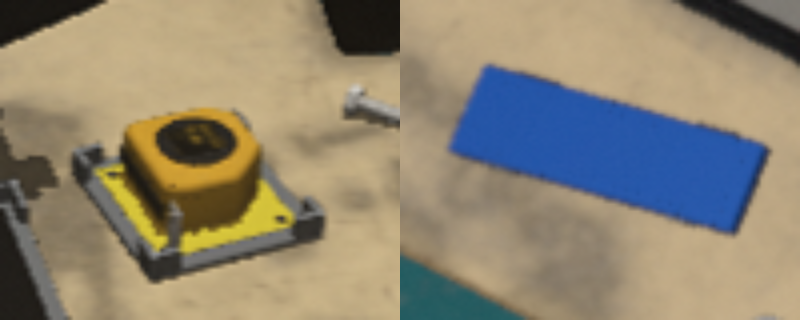

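The measure lies in the tray at left crop (190,160), with the floor visible around its front. The case is clear and undisturbed, at right crop (610,150). Now the case.

```bash
python3 -m crank '[[0.09,-0.05,0,0.0],[0.18,-0.1,0,0],[0.27,-0.14,0,0],[0.37,-0.17,0.0,0],[0.47,-0.17,0.02,-0.017]]' 1 >/dev/null; python3 -m crank '[[0.1,0,0.02,0],[0.19,0,0.04,0],[0.28,0,0.07,0],[0.28,0,0.07,0],[0.28,0,0.07,0]]'; python3 - <<'E'
from h import *
go(.5013,.177,.0145,-17.5)
s=cam('side');P=(379,264.8)
print('measure top centre',ray(s,378.2,265,.04))
E
```

```text
clock: 18.17
position: [0.4994, 0.1844, 0.1461]
ee_rot: [0.803, 0.597, -0.001, 0.001]
ft_force: [1.1, -1.0, -0.2]
grip_width: 1.0
grasp_force: 0.0
t 18.17 p [0.4994 0.1844 0.1461] yaxis deg -16.8 w 1.0 gf 0.0 F [ 1.1 -1.  -0.2]
-> 0.5013 0.177 0.0145 shift [-0.015  0.01   0.329] yaw 0.012 rows>= 3.2
measure top centre [ 0.60285026 -0.19922346  0.04      ]
```

```bash
python3 -m crank '[[-0.008,0.006,0.09,0.01],[-0.015,0.01,0.18,0.012],[-0.015,0.01,0.26,0.012],[-0.015,0.01,0.31,0.012],[-0.015,0.01,0.32,0.012]]'; python3 -m crank '[[0,0,0,0],[0,0,0,0]]'; python3 -m crank '[[0,0,0,0],[0,0,0,0],[0,0,0,0],[0,0,0,0],[0,0,0,0]]' -1 70
```

```text
clock: 18.63
position: [0.5, 0.1738, 0.0169]
ee_rot: [0.808, 0.589, -0.002, -0.0]
ft_force: [-0.4, -0.2, -0.4]
grip_width: 1.002
grasp_force: 0.0
clock: 18.8
position: [0.5026, 0.1756, 0.0209]
ee_rot: [0.808, 0.59, 0.001, 0.0]
ft_force: [0.0, -0.2, 0.9]
grip_width: 0.997
grasp_force: 0.0
clock: 19.22
position: [0.5024, 0.1766, 0.0211]
ee_rot: [0.807, 0.59, 0.001, -0.0]
ft_force: [-4.1, -1.1, 13.6]
grip_width: 0.661
grasp_force: 73.3
```

```bash
python3 -m crank '[[0,0,-0.04,0],[0,0,-0.1,0],[0,0,-0.18,0],[0,0,-0.26,0],[0,0,-0.34,0]]'; python3 -c "
from h import *
go(.44,.03,.16,-18);go(.447,-.23,.13,-18)"
```

```text
clock: 19.63
position: [0.5013, 0.1757, 0.1571]
ee_rot: [0.807, 0.59, -0.0, -0.0]
ft_force: [0.6, 1.0, -2.6]
grip_width: 0.66
grasp_force: 76.9
t 19.63 p [0.5013 0.1757 0.1571] yaxis deg -17.7 w 0.66 gf 76.9 F [ 0.6  1.  -2.6]
-> 0.44 0.03 0.16 shift [-0.393 -0.035 -0.007] yaw 0.005 rows>= 3.8
t 19.63 p [0.5013 0.1757 0.1571] yaxis deg -17.7 w 0.66 gf 76.9 F [ 0.6  1.  -2.6]
-> 0.447 -0.23 0.13 shift [-1.007  0.179  0.068] yaw 0.005 rows>= 9.8
```

```bash
python3 -m crank '[[-0.08,-0.007,0,0],[-0.16,-0.015,0,0.005],[-0.25,-0.02,0,0.005],[-0.33,-0.03,0,0.005],[-0.41,-0.02,0,0.005]]' >/dev/null; python3 -m crank '[[-0.08,0.03,0,0],[-0.16,0.06,0,0],[-0.25,0.09,0,0],[-0.33,0.12,0,0],[-0.41,0.15,0,0]]' >/dev/null;  python3 -c "
from h import *
go(.447,-.23,.1,-18)"
```

```text
t 20.47 p [ 0.4504 -0.1539  0.156 ] yaxis deg -18.0 w 0.662 gf 77.0 F [ 0.4  0.3 -2.1]
-> 0.447 -0.23 0.1 shift [-0.184  0.05   0.14 ] yaw 0.001 rows>= 2.3
```

```bash
python3 -m crank '[[-0.06,0.016,0.04,0],[-0.12,0.033,0.08,0],[-0.184,0.05,0.12,0],[-0.184,0.05,0.14,0],[-0.184,0.05,0.14,0]]' >/dev/null; python3 -m crank '[[0,0,0,0],[0,0,0,0],[0,0,0,0]]' >/dev/null;  python3 - <<'E'
from h import *
go(.447,-.23,.028,-18)
s=cam('side');cv2.imwrite('pics/a9.png',cv2.resize(s['color'][220:360,270:410],(600,600))[:,:,::-1])
import math
a=math.radians(-18.1);X=np.array([math.cos(a),math.sin(a)]);Y=np.array([-X[1],X[0]])
for i,j in((1,1),(1,-1),(-1,-1),(-1,1)):
    p=np.array([.4472,-.23])+X*i*.045+Y*j*.0985; q=proj(s,[*p,0])[0]; print((q-[270,220])*600/140)
E
```

```text
t 21.13 p [ 0.448  -0.2274  0.1002] yaxis deg -17.8 w 0.658 gf 76.9 F [-0.8  0.3 -2.5]
-> 0.447 -0.23 0.028 shift [-0.007 -0.001  0.181] yaw 0.003 rows>= 1.7
[273.92655824 260.68457166]
[382.04048853 519.14835038]
[184.10370172 554.14908415]
[101.02668315 287.63830225]
```

View pics/a9.png

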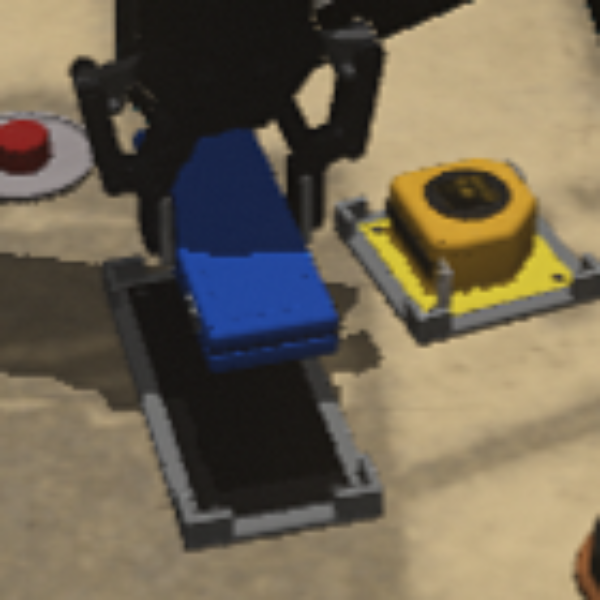

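The case is held level above the cradle, and the cradle corners match my estimate, e.g. (188,550) and (382,510). The measure sits flat in its tray. Lower the case.

```bash
python3 -m crank '[[-0.005,0,0.05,0.003],[-0.007,0,0.1,0.003],[-0.007,0,0.14,0.003],[-0.007,0,0.165,0.003],[-0.007,0,0.17,0.003]]'; python3 -m crank '[[0,0,0,0],[0,0,0,0],[0,0,0,0]]'
```

```text
clock: 21.6
position: [0.4459, -0.2302, 0.0304]
ee_rot: [0.809, 0.587, -0.0, -0.001]
ft_force: [-0.6, 0.1, -1.9]
grip_width: 0.651
grasp_force: 76.9
clock: 21.85
position: [0.4469, -0.2313, 0.0323]
ee_rot: [0.81, 0.587, 0.001, 0.001]
ft_force: [-0.8, 0.6, -2.9]
grip_width: 0.66
grasp_force: 76.9
```

```bash
python3 -m crank '[[0,0,0.006,0],[0,0,0.01,0],[0,0,0.014,0],[0,0,0.014,0],[0,0,0.014,0]]'; python3 -m crank '[[0,0,0,0],[0,0,0,0]]'
```

```text
clock: 22.27
position: [0.4466, -0.2311, 0.0271]
ee_rot: [0.81, 0.587, 0.001, -0.001]
ft_force: [-7.8, 6.8, 24.7]
grip_width: 0.657
grasp_force: 80.0
clock: 22.43
position: [0.4466, -0.2311, 0.0271]
ee_rot: [0.81, 0.587, 0.001, -0.0]
ft_force: [-7.5, 6.4, 23.5]
grip_width: 0.655
grasp_force: 80.0
```

Contact with the floor is firm, so I'll release, retreat and inspect.

```bash
python3 -m crank '[[0,0,-0.004,0],[0,0,-0.004,0],[0,0,-0.004,0],[0,0,-0.004,0]]' 1; python3 -m crank '[[0,0,-0.06,0],[0,0,-0.14,0],[0,0,-0.24,0],[0,0,-0.34,0],[0,0,-0.44,0]]'; python3 -m crank '[[0,0,-0.1,0],[0,0,-0.2,0],[0,0,-0.25,0],[0,0,-0.25,0]]'; python3 - <<'E'
from h import *
s=cam('side');cv2.imwrite('pics/a10.png',cv2.resize(s['color'][170:370,210:476],(798,600))[:,:,::-1]);st()
E
```

```text
clock: 22.77
position: [0.4463, -0.2311, 0.0274]
ee_rot: [0.81, 0.587, 0.0, 0.0]
ft_force: [0.3, 0.3, 0.1]
grip_width: 0.999
grasp_force: 0.0
clock: 23.18
position: [0.4455, -0.2315, 0.2047]
ee_rot: [0.81, 0.586, -0.001, -0.0]
ft_force: [1.3, 1.6, 0.9]
grip_width: 0.999
grasp_force: 0.0
clock: 23.52
position: [0.4478, -0.232, 0.3075]
ee_rot: [0.81, 0.587, 0.003, 0.002]
ft_force: [0.5, 0.2, -0.1]
grip_width: 0.998
grasp_force: 0.0
t 23.57 p [ 0.4472 -0.2314  0.3051] yaxis deg -18.1 w 1.001 gf 0.0 F [-0.3 -0.  -1.4]
```

View pics/a10.png

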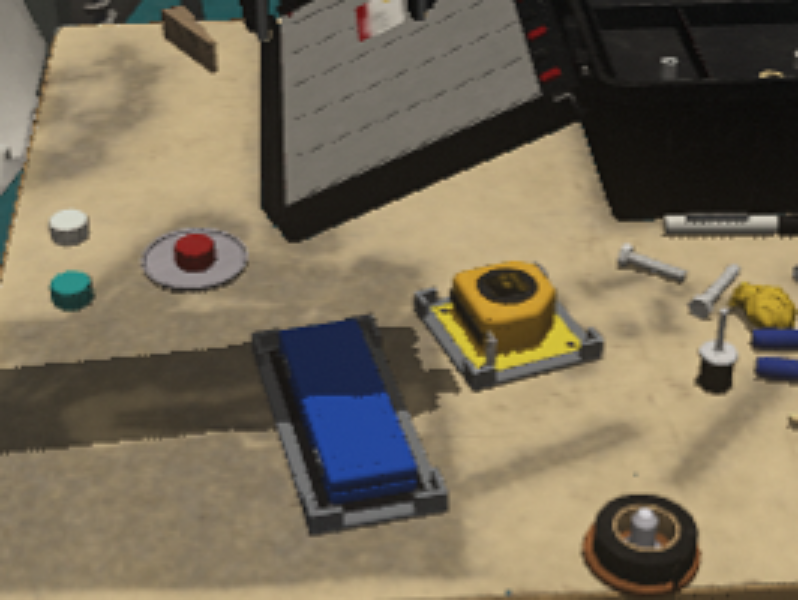

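The picture shows every item in its place: cap (195,252), roll (640,540), measure (505,305) and case (350,410). One numeric check on the case fit before handing in.

```bash
python3 - <<'E'
from h import *
s=cam('side');a=np.radians(-18.1);X=np.array([np.cos(a),np.sin(a)]);Y=np.array([-X[1],X[0]])
for u,v in((360,318),(415,468),(328,485),(280,332)):
    p=ray(s,210+u/3,170+v/3,.028)[:2]-[.4472,-.23]; print(np.round([p@X,p@Y],4))
E
```

```text
[0.0322 0.081 ]
[ 0.0279 -0.0824]
[-0.0289 -0.0843]
[-0.0263  0.0791]
```

Consistent with a flat case centred in the cradle (±29, ±82 mm at z = 28 mm).

```bash
python3 -c "
from workcell import manip
print(manip.hand_in())"
```

```text
the job is handed in; nothing more can be done
None
```

The cap is in the dish, the roll on the spindle, the tape measure in the tray and the blue case in the cradle, all flat in the last picture; the job was handed in at about 24 s on the robot's clock.

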